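# Slide the setting plate under the jig's low bridge

## Robot

A 7-joint arm with a two-finger parallel gripper is mounted at the origin on the work surface. World frame = base frame: x ahead of the robot, y to its left, z up, the work surface at z = 0. Lengths are in m, angles in rad, forces in N, time in s.
With the tool pointing down it reaches from about 0.4 to 0.9 m from the base axis. Payload 5.6 kg.
Tool frame: the origin (TCP) lies at the very end of the fingers, on their centre line; the grasp point (between the pads) lies 19 mm behind it (bot.pinch_z is the distance from the TCP to the grasp point, in m); z points along the fingers, y is the line along which they close (so a half turn about z gives the same grasp; the last joint's range is limited). The gripper opens to 92 mm and grips with 3 to 60 N. Pads are 20 mm wide; open, the fingers measure 128 mm over their backs; the gripper's body (75 mm by 189 mm) begins 69 mm behind the grasp point.
Start: joints at [-1.194, 0.468, -0.012, 1.603, 0.006, 1.071, -0.056], TCP at [0.265, 0.594, 0.193] pointing down, gripper open.
Joint ranges: [-2.53, 2.53], [-0.31, 2.02], [-1.57, 1.55], [0.28, 2.44], [-1.29, 4.43], [0.15, 1.84], [-2.92, 2.92]. Speed limits (rad/s): [2.57, 2.57, 3.14, 3.14, 3.14, 3.14, 3.14].

## Interface

Orientations are given as a 3x3 rotation matrix whose columns are the frame's x, y, z axes.
In Python, from rig import status, imaging, ticket, bot gives the robot as it stands.
- The arm moves only by the shell command python3 -m inch 'ROWS' [FORCE]. ROWS is text: rows parted by semicolons, each of 7 numbers parted by spaces: the shift along the tool's x, y, z in m, then the turn, a rotation vector about the tool's x, y, z in rad, then the opening in per cent of the stroke, from 0 (shut) to 100 (fully open). In form: x y z wx wy wz claw; .... A call has 1 to 10 rows; each row is the pose to reach, as a shift and turn from the pose commanded when the call began, along the tool's axes at that moment; what a row does not reach only later rows make up. A row lasts 1/10 s, in which the tool goes at most 50 mm and 8.59 degrees, less where a joint would pass 70% of its speed; a pose out of reach is approached as far as the arm can. A call with a gripper value outside its range is refused whole. The fingers move at their own pace and stop on an object; FORCE is the grip in N (left out, the last holds). Time passes only in rows, so rows that repeat a pose let the fingers close. It gives the time, the measured TCP pose, the force, the opening and the grip force at its end, in the units of the state.
- status.state(): the state, without advancing time (a new reading comes with each control period).
- imaging.grab_frame(name): name is "side" or "top"; returns a dict with "image" (384x512x3 uint8, blue, green, red), "camera_matrix" (3x3 intrinsics, pixels), "camera_from_world" (4x4, takes a point from world to camera coordinates). Camera axes: x right, y down, z forward; pixel columns grow to the right and rows downward; lengths in m; the calibration is good to about 2 mm. A picture is of the moment at which its call begins. There is no depth.
- ticket.sign_off(): hands the job in; it is judged then, once.
The state is a dict: "time_s": time; "joint_pos": joint angles; "qvel": joint speeds; "tau": joint torques, N m; "tcp_pos": TCP position; "orientation": TCP orientation; "contact_force": force on the tool from outside, world axes, zero at the start; "torque": the same for the moment, N m; "width": finger opening in m; "grasp_force": force on a finger pad.
Only numpy, scipy, OpenCV 4.12 (cv2) and the standard library are available. Lean on these libraries where they do the work, as an engineer would, in place of code of your own. Each camera call takes 0.05 s, during which the arm holds its last target. There are 200 camera calls.

## Task

Push the loose flat aluminium setting plate along the bench, in through the flared mouth of the steel jig and under its low bridge, until its leading short edge is fully home and square against the stop bar on the far side. Only push it with the fingers: keep it flat on the bench, do not pick it up or tip it, and leave the other things on the bench where they are. Then back away.

Things in the scene. Friction and masses are not known exactly. Their poses are not given: they have to be found in the camera images.
- jig: Fixed steel jig. Origin on the bench below the middle of the bridge; +x = sliding direction (mouth to stop), z up. Bridge: bar 50 mm deep (x -25 to +25), 140 wide, underside 13 and top 25 mm above the bench, on two side rails (inner faces y = +-55 mm, 15 thick, 13 high, x -25 to +60): an opening 110 wide, 13 high. The jig has no floor: the plate slides on the bench.
- jig_mouth (a point): Middle of the jig's mouth, on the bench, at x = -65 mm in the jig's frame; axes as the jig's. Two guide walls, 8 mm thick and 13 high, run from y = +-80 mm here, narrowing to y = +-55 mm at x = -25 mm, where the rails and the bridge begin.
- jig_stop (a point): Middle of the stop bar's face that looks towards the mouth, 8 mm above the bench, at x = +45 mm in the jig's frame; axes as the jig's. The bar is 16 mm high, 140 wide. Between bridge and stop is an open gap of 20 mm, seen from above.
- plate_center (a point): Centre (half-way up, 5 mm above the bench) of the loose flat aluminium plate: 120 mm long (its x; the +x end leads), 100 wide, 10 thick, 0.2 to 0.45 kg, two dark bores and a scribed line on top. Starts 230 to 290 mm before the bridge's middle, up to 45 mm off the jig's centre line and 23 degrees askew. Home: centre at x = -15 mm in the jig's frame, its rear 50 mm sticking out of the bridge.
- block: Bystander: steel block 50 x 50 x 24 mm with a round grip on top, 46 mm high in all; origin under its centre. Stands beside the jig or beyond its stop.
- shell: Bystander: open white plastic shell 55 x 48 x 22 mm; origin under its centre. Stands beside the jig or beyond its stop.
- cup: Bystander: small steel bowl, 54 mm across, 30 mm high; origin under its centre. Stands beyond or beside the jig.
- jar: Bystander: glass jar with black lid, 48 mm across, 60 mm high; origin under its centre. Stands beyond the stop bar.
- horn: Bystander: stepped round aluminium welding horn standing upright, 44 mm across, 75 mm high; origin under its centre. Stands beyond the stop bar.
- screwdriver: Bystander: screwdriver 180 mm long lying along its x, at about 210 mm to the jig's -y side of the lane before the mouth.
- wrench: Bystander: flat wrench 160 mm long lying along its x across the lane, about 235 mm beyond the middle of the bridge.
- plate: The same setting plate; origin under its centre, on the bench; axes as for its centre.
There are look-alikes about, which are no part of the job. There is more than one size of the plate; the job needs the largest.

How it is judged:
On the way:
1. the leading end of the plate is under the bridge, between the rails (x of plate_center in the frame of jig above -0.075 m and y of plate_center in the frame of jig between -0.015 and 0.015 m and height (world z) of plate_center below 0.01 m), for 0.1 s.
At the end, for the whole second after the job is handed in: The plate lies flat and still under the bridge between the rails, its leading edge within about 3 mm of the stop bar (plate centre at x = -18.5 mm or more in the jig's frame) and square to it within 0.05 rad (x of plate_center in the frame of jig between -0.0185 and -0.01 m and y of plate_center in the frame of jig between -0.012 and 0.012 m and angle between the x axis of plate_center and the x axis of jig, either way round below 0.05 rad and angle between plate_center's own z axis and vertical below 0.05 rad and height (world z) of plate_center below 0.009 m and linear speed of plate below 0.01 m/s); the robot touches nothing.
It fails at once if the plate is lifted off the bench (centre raised by more than 6 mm) (height (world z) of plate_center above 0.011 m).
It fails at once if the plate is tipped (more than 0.1 rad) (angle between plate_center's own z axis and vertical above 0.1 rad).
It fails at once if one of the other things on the bench is disturbed (moved more than 20 mm) (distance of any of block, shell, cup, jar, horn, screwdriver, wrench from where it was at the start of the episode above 0.02 m).
It also fails if it takes over 72 s, if anything falls off the work surface, if the arm or the gripper's body presses on something with over 40 N, if the wrist force passes 120 N, or if a joint passes its speed limit or range.

## Working session

There is one attempt and no reset: what is moved stays moved. The work goes in short steps, Python scripts to look and compute and a shell command to move; the robot and the scene stay as the last step left them, time stands still between calls to the robot, and variables do not carry over. Pictures are saved under pics/ and viewed, at most 10 in all, crops included, and the job is handed in when it is done.

```bash
mkdir -p pics; ls
python3 - <<'E'
from rig import status, imaging
import cv2,json,numpy as np
s=status.state();print(s['time_s'],s['tcp_pos'],s['orientation'],s['width'])
for n in("top","side"):
    f=imaging.grab_frame(n);cv2.imwrite(f"pics/{n}0.png",f["image"])
    print(n,f["camera_matrix"],f["camera_from_world"])
    np.savez(n+".npz",K=f["camera_matrix"],T=f["camera_from_world"])
E
```

```text
pics
0.0 [0.2647345  0.59296125 0.19174324] [[-9.13140121e-01  4.07645376e-01 -6.06496512e-04]
 [ 4.07645809e-01  9.13138635e-01 -1.65178082e-03]
 [-1.19525418e-04 -1.75554310e-03 -9.99998452e-01]] 0.09203442660705158
top [[389.85292293   0.         257.84527721]
 [  0.         389.85292293 185.41413572]
 [  0.           0.           1.        ]] [[ 0.02750115 -0.99923767  0.02770857 -0.00565578]
 [-0.98519193 -0.03178656 -0.16848288  0.55903367]
 [ 0.1692352  -0.02266478 -0.98531505  0.82872611]
 [ 0.          0.          0.          1.        ]]
side [[352.23561728   0.         257.30704949]
 [  0.         352.23561728 193.73145345]
 [  0.           0.           1.        ]] [[ 0.99056929 -0.13694062  0.00444419 -0.57138761]
 [-0.08456066 -0.6365535  -0.76658277  0.10982227]
 [ 0.10780529  0.75897754 -0.64213013  0.94210168]
 [ 0.          0.          0.          1.        ]]
```

View pics/top0.png

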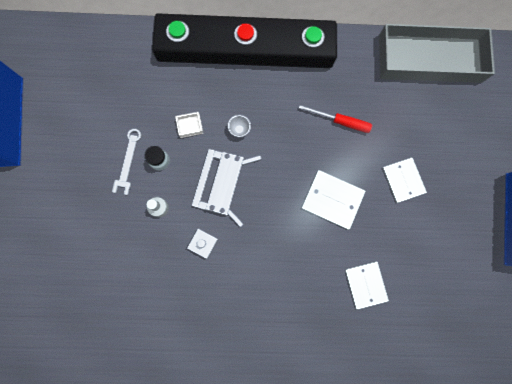

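View pics/side0.png

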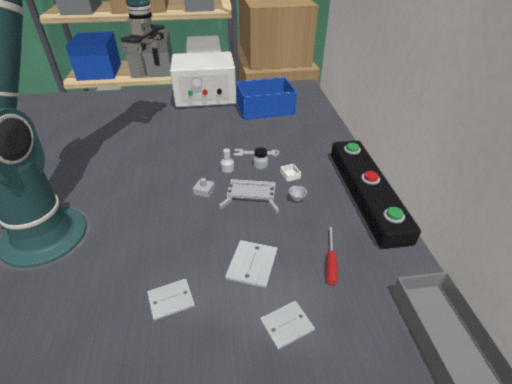

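Three plates in the top view: (334,199), (405,180) and (368,285). The one at (334,199) is clearly the largest and lies in the lane before the jig mouth, so it fits the description. I'll confirm that in an enlarged crop.

```bash
cat > h.py <<'E'
import numpy as np,cv2
from rig import imaging
def toworld(n,uv,z):
    d=np.load(n+".npz");K,T=d["K"],d["T"];R=T[:3,:3];c=-R.T@T[:3,3]
    uv=np.atleast_2d(uv).astype(float)
    r=(np.c_[uv,np.ones(len(uv))]@np.linalg.inv(K).T)@R
    return (c+r*((z-c[2])/r[:,2])[:,None])
def topix(n,P):
    d=np.load(n+".npz");K,T=d["K"],d["T"]
    p=(np.atleast_2d(P)@T[:3,:3].T+T[:3,3])@K.T
    return p[:,:2]/p[:,2:]
E
python3 - <<'E'
from h import *
im=cv2.imread("pics/top0.png")
g=im.min(2);m=(g>120).astype(np.uint8)
n,l,st,c=cv2.connectedComponentsWithStats(m)
for i in range(1,n):
    if st[i,4]>500 and st[i,1]>90:
        ct=cv2.findContours((l==i).astype(np.uint8),0,1)[0][0][:,0]
        w=toworld("top",ct,.01)[:,:2].astype(np.float32)
        r=cv2.minAreaRect(w);print(c[i].round(1),st[i,4],r)
cv2.imwrite("pics/crop0.png",cv2.resize(im[130:240,180:380],None,fx=4,fy=4,interpolation=cv2.INTER_CUBIC))
E
```

```text
[188.8 124. ] 579 ((0.7093888521194458, 0.18006101250648499), (0.05796806886792183, 0.06041128933429718), 13.881733894348145)
[127.  162.1] 638 ((0.6157769560813904, 0.3181499242782593), (0.040135256946086884, 0.15959157049655914), 81.4059829711914)
[334.2 192.9] 3755 ((0.5648583173751831, -0.17044180631637573), (0.13936184346675873, 0.25566065311431885), 66.95206451416016)
[220.8 182.2] 2052 ((0.5681245923042297, 0.08573148399591446), (0.1271289736032486, 0.17390955984592438), 76.0843276977539)
[404.5 179.5] 1251 ((0.5912476181983948, -0.33801987767219543), (0.09290432184934616, 0.0780671238899231), 20.246089935302734)
[202.1 243.1] 539 ((0.42830201983451843, 0.13364273309707642), (0.053035758435726166, 0.05204164236783981), 65.38689422607422)
[366.8 285. ] 1431 ((0.3451002836227417, -0.24269366264343262), (0.09321975708007812, 0.07774556428194046), 15.68681812286377)
```

View pics/crop0.png

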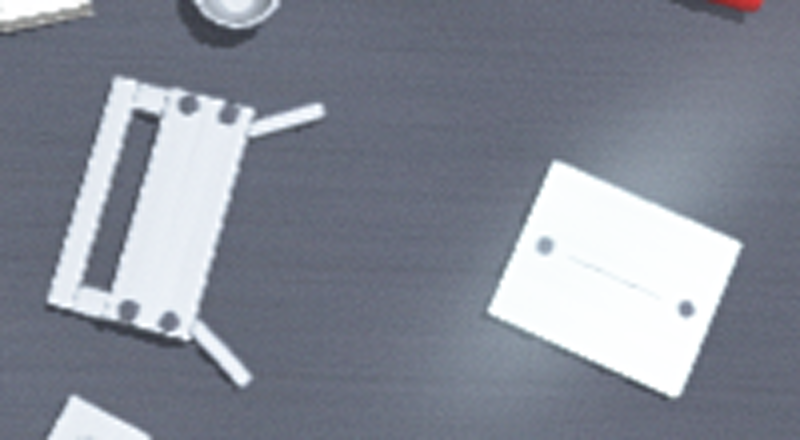

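The crop shows the plate with corners near crop pixels (557,160), (742,243), (678,398) and (488,313), two bores and a scribed line. It is the largest plate. The bridge's mouth-side corners are at (252,107) and (188,338). Next I'll fit the poses.

```bash
cat >> h.py <<'E'
def rot(a): return np.array([[np.cos(a),-np.sin(a)],[np.sin(a),np.cos(a)]])
def plate(im,thr=200,near=None):
    m=(im.min(2)>thr).astype(np.uint8)
    n,l,st,c=cv2.connectedComponentsWithStats(m)
    for i in range(1,n):
        if st[i,4]>1800:
            ct=cv2.findContours((l==i).astype(np.uint8),0,1)[0][0][:,0]
            yield c[i],st[i,4],cv2.minAreaRect(toworld("top",ct,.01)[:,:2].astype(np.float32))
E
python3 - <<'E'
from h import *
from scipy.optimize import least_squares
im=cv2.imread("pics/top0.png")
for t in(170,190,210,230):
    for p in plate(im,t):print(t,p)
cr=lambda P:np.array([180,130])+(np.array(P)+.5)/4-.5
obj=np.array([[-25,-70,25],[-25,70,25],[45,-55,16],[45,55,16]])/1000
px=cr([[252,107],[188,338],[134,110],[86,288]])
f=lambda q:(topix("top",np.c_[obj[:,:2]@rot(q[2]).T+q[:2],obj[:,2]])-px).ravel()
s=least_squares(f,[.57,.08,1.4]);q=s.x;print("jig",q,f(q).round(2))
# overlay
big=cv2.resize(im[130:240,180:380],None,fx=4,fy=4,interpolation=cv2.INTER_CUBIC)
def dr(P,col,c0,a):
    P=np.array(P)/1000;u=topix("top",np.c_[P[:,:2]@rot(a).T+c0,P[:,2]])
    u=((u-[180,130]+.5)*4-.5).round().astype(int);cv2.polylines(big,[u],True,col,1)
for z,b in((25,(-25,25,70)),(16,(45,60,70))):
    dr([[b[0],-b[2],z],[b[1],-b[2],z],[b[1],b[2],z],[b[0],b[2],z]],(0,0,255),q[:2],q[2])
dr([[-65,-80,13],[-25,-55,13],[-25,55,13],[-65,80,13]],(0,180,0),q[:2],q[2])
c=cr([[557,160],[742,243],[678,398],[488,313]]);w=toworld("top",c,.01)[:,:2]
pc=w.mean(0);d=(w[0]+w[3]-w[1]-w[2]);pa=np.arctan2(d[1],d[0])
print("plate",pc,pa,[np.linalg.norm(w[i]-w[i-1]).round(4) for i in range(4)])
print("rel",rot(q[2]).T@(pc-q[:2]),np.degrees(pa-q[2]))
dr([[-60,-50,10],[60,-50,10],[60,50,10],[-60,50,10]],(255,0,0),pc,pa)
cv2.imwrite("pics/ov.png",big)
E
```

```text
170 (array([220.60411033, 182.33802055]), np.int32(1849), ((0.5675309896469116, 0.08607099950313568), (0.12458792328834534, 0.17057712376117706), 76.67066192626953))
170 (array([333.48744865, 199.15244181]), np.int32(2191), ((0.5392501950263977, -0.16819769144058228), (0.12156429141759872, 0.10171794146299362), 67.1031723022461))
190 (array([333.37900604, 199.27775197]), np.int32(2153), ((0.5388547778129578, -0.16769623756408691), (0.12075424939393997, 0.10042701661586761), 67.196044921875))
210 (array([333.47172479, 199.31244109]), np.int32(2122), ((0.5387076735496521, -0.1678529679775238), (0.12038758397102356, 0.09999318420886993), 67.28250122070312))
230 (array([333.30891566, 199.28963855]), np.int32(2075), ((0.5388046503067017, -0.16766944527626038), (0.11952709406614304, 0.09896543622016907), 67.28394317626953))
jig [0.56676111 0.08646355 1.353966  ] [ 0.39  0.28  1.09  0.62 -0.51 -0.73 -0.99 -0.23]
plate [ 0.53872865 -0.16849114] 1.173646721822469 [np.float64(0.1008), np.float64(0.119), np.float64(0.1001), np.float64(0.12)]
rel [-0.25501551 -0.02747368] -10.33153385194924
```

View pics/ov.png

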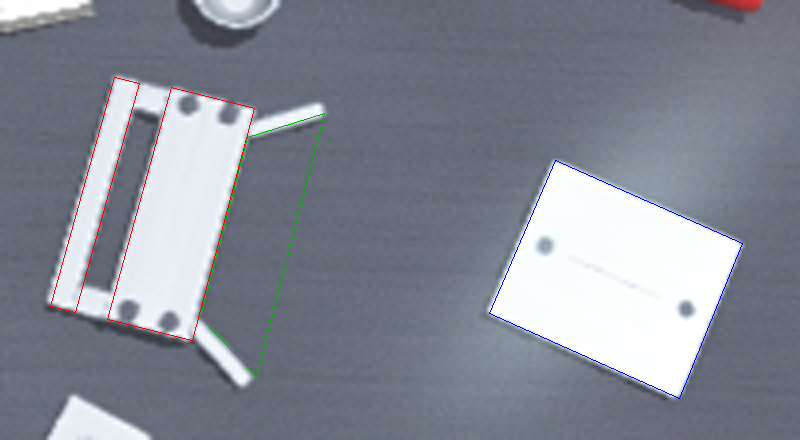

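The fit is good. The overlay shows the jig's yaw should be about 0.011 rad less, so I take yaw 1.343. The plan is a two-finger push on the rear short edge, with the plate centre following a car-like S-curve into the mouth.

```bash
cat >> h.py <<'E'
JIG=np.array([.5668,.0868]);JA=1.343
from rig import status
def rows(poses):
    "poses: (x,y,z,tool-x yaw) world -> shift and wz in present tool axes"
    s=status.state();R=np.array(s['orientation']);p=np.array(s['tcp_pos']);y0=np.arctan2(R[1,0],R[0,0])
    for q in poses:
        d=R.T@(np.array(q[:3])-p);w=-((q[3]-y0+np.pi)%(2*np.pi)-np.pi)
        print(("%.4f %.4f %.4f 0 0 %.4f"%(*d,w)))
def injig(pc,pa): return rot(JA).T@(np.array(pc)-JIG),pa-JA
E
python3 - <<'E'
from h import *
pc=np.array([.5387,-.1681]);pa=1.174
print(injig(pc,pa))
t=pc-.09*np.array([np.cos(pa),np.sin(pa)]);print(t)
rows([(.48,.15,.19,1.85),(*t,.15,pa),(*t,.004,pa)])
E
```

```text
(array([-0.25466088, -0.03019033]), -0.16900000000000004)
[ 0.5039181  -0.25110735]
-0.3771 -0.3168 0.0024 0 0 0.8717
-0.5625 -0.6733 0.0430 0 0 1.5477
-0.5624 -0.6731 0.1890 0 0 1.5477
```

```bash
python3 -m inch '-0.377 -0.317 0.002 0 0 0.872 60;-0.377 -0.317 0.002 0 0 0.872 60;-0.377 -0.317 0.002 0 0 0.872 60;-0.377 -0.317 0.002 0 0 0.872 60;-0.377 -0.317 0.002 0 0 0.872 60;-0.377 -0.317 0.002 0 0 0.872 60;-0.377 -0.317 0.002 0 0 0.872 60;-0.377 -0.317 0.002 0 0 0.872 60;-0.377 -0.317 0.002 0 0 0.872 60;-0.377 -0.317 0.002 0 0 0.872 60'
python3 -m inch '0 0 0 0 0 0 60;0 0 0 0 0 0 60'
python3 -c "
from h import *
rows([(.5039,-.2511,.1,1.174)])"
```

```text
time_s: 1.1
tcp_pos: [0.4806, 0.1477, 0.1907]
orientation: [[-0.274, 0.962, 0.0], [0.962, 0.274, -0.0], [-0.0, 0.0, -1.0]]
contact_force: [0.8, -0.4, 0.1]
width: 0.0553
grasp_force: 0.0
time_s: 1.3
tcp_pos: [0.48, 0.1496, 0.1905]
orientation: [[-0.273, 0.962, -0.0], [0.962, 0.273, -0.0], [0.0, -0.0, -1.0]]
contact_force: [-0.3, 0.9, 0.1]
width: 0.0551
grasp_force: 0.0
-0.3920 -0.0864 0.0905 0 0 0.6732
```

```bash
python3 -m inch '-0.392 -0.086 0.09 0 0 0.673 60;-0.392 -0.086 0.09 0 0 0.673 60;-0.392 -0.086 0.09 0 0 0.673 60;-0.392 -0.086 0.09 0 0 0.673 60;-0.392 -0.086 0.09 0 0 0.673 60;-0.392 -0.086 0.09 0 0 0.673 60;-0.392 -0.086 0.09 0 0 0.673 60;-0.392 -0.086 0.09 0 0 0.673 60;-0.392 -0.086 0.09 0 0 0.673 60;-0.392 -0.086 0.09 0 0 0.673 60'
python3 -m inch '0 0 0 0 0 0 60;0 0 0 0 0 0 60'
python3 - <<'E'
from h import *
rows([(.5039,-.2511,.004,1.174)])
f=imaging.grab_frame("side");cv2.imwrite("pics/s1.png",cv2.resize(f["image"][170:370,130:380],None,fx=3,fy=3))
E
```

```text
time_s: 2.3
tcp_pos: [0.5049, -0.2506, 0.0998]
orientation: [[0.386, 0.923, -0.002], [0.923, -0.386, 0.0], [-0.0, -0.002, -1.0]]
contact_force: [-0.0, 1.1, -0.2]
width: 0.0553
grasp_force: 0.0
time_s: 2.5
tcp_pos: [0.5061, -0.2471, 0.1008]
orientation: [[0.38, 0.925, 0.0], [0.925, -0.38, 0.002], [0.002, -0.0, -1.0]]
contact_force: [0.0, 0.0, -1.1]
width: 0.0549
grasp_force: 0.0
-0.0047 -0.0005 0.0968 0 0 0.0068
```

View pics/s1.png

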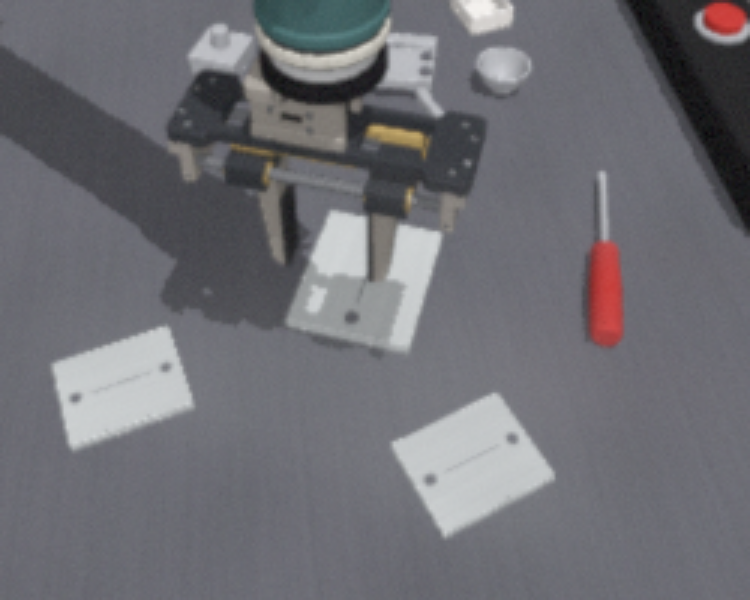

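The crop shows the gripper above the plate's rear side. The fingertips at crop (283,262) and (378,280) match the projected TCP, and the path straight down behind the edge is clear. I'll descend.

```bash
python3 -m inch '-0.006 -0.001 0.03 0 0 0.007 60;-0.006 -0.001 0.06 0 0 0.007 60;-0.006 -0.001 0.08 0 0 0.007 60;-0.006 -0.001 0.09 0 0 0.007 60;-0.006 -0.001 0.096 0 0 0.007 60;-0.006 -0.001 0.096 0 0 0.007 60;-0.006 -0.001 0.096 0 0 0.007 60'
python3 - <<'E'
from h import *
from scipy.interpolate import CubicHermiteSpline as H
rows([(.5039,-.2511,.004,1.174)])
# plate-centre path in jig frame
h=H([-.2547,-.095],[-.0302,0],[np.tan(-.169),0]);D=h.derivative()
P=[]
for x in np.arange(-.2547+.005,-.0949,.005):
    a=np.arctan(D(x));c=np.array([x,h(x)])-.07*np.array([np.cos(a),np.sin(a)])
    P.append((*(rot(JA)@c+JIG),.004,a+JA))
rows(P[:20:2])
E
```

```text
time_s: 3.25
tcp_pos: [0.5028, -0.2553, 0.0056]
orientation: [[0.39, 0.921, 0.002], [0.921, -0.39, -0.0], [0.0, 0.002, -1.0]]
contact_force: [-0.8, -0.5, 0.3]
width: 0.0548
grasp_force: 0.0
0.0043 -0.0006 0.0016 0 0 -0.0039
0.0295 0.0029 0.0016 0 0 -0.0580
0.0402 0.0088 0.0016 0 0 -0.1584
0.0512 0.0128 0.0016 0 0 -0.2462
0.0623 0.0150 0.0016 0 0 -0.3203
0.0733 0.0154 0.0016 0 0 -0.3805
0.0840 0.0144 0.0016 0 0 -0.4271
0.0944 0.0121 0.0016 0 0 -0.4609
0.1044 0.0086 0.0016 0 0 -0.4822
0.1140 0.0043 0.0016 0 0 -0.4917
0.1232 -0.0008 0.0016 0 0 -0.4895
```

```bash
python3 -m inch '0.008 0 0 0 0 0 60;0.015 0 0 0 0 0 60;0.02 0.001 0 0 0 -0.01 60;0.025 0.002 0 0 0 -0.03 60;0.03 0.003 0 0 0 -0.058 60;0.035 0.006 0 0 0 -0.11 60;0.04 0.009 0 0 0 -0.158 60;0.046 0.011 0 0 0 -0.205 60;0.051 0.013 0 0 0 -0.246 60;0.051 0.013 0 0 0 -0.246 60'
python3 - <<'E'
from h import *
f=imaging.grab_frame("top")["image"]
s=status.state();print(injig(s['tcp_pos'][:2],np.arctan2(s['orientation'][1][0],s['orientation'][0][0])))
cv2.imwrite("pics/t2.png",cv2.resize(f[110:260,180:400],None,fx=3.6,fy=3.6,interpolation=cv2.INTER_CUBIC))
E
```

```text
time_s: 4.25
tcp_pos: [0.5346, -0.2125, 0.0047]
orientation: [[0.152, 0.988, 0.0], [0.988, -0.152, 0.001], [0.001, 0.0, -1.0]]
contact_force: [0.7, -0.0, 0.7]
width: 0.0555
grasp_force: 0.0
(array([-0.29947543, -0.03588786]), np.float64(0.07342122430047304))
```

View pics/t2.png

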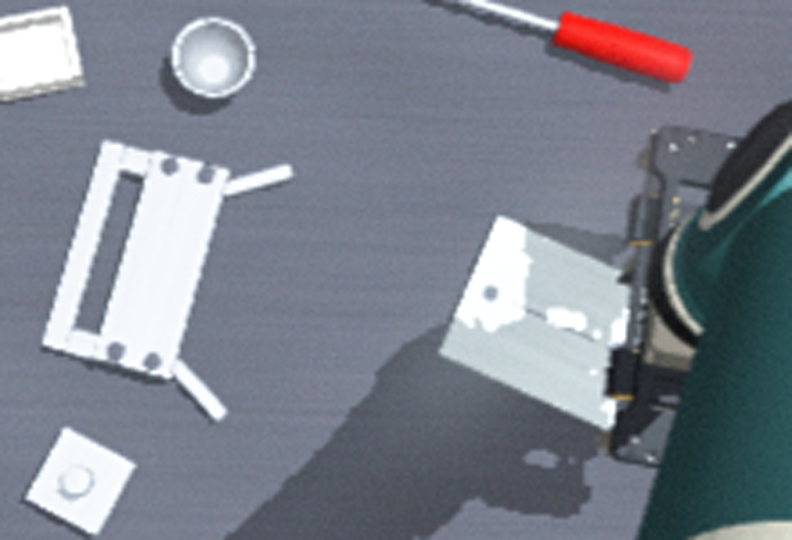

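The plate's front corners are at crop (500,217) and (440,353), with its sides running to about (615,268) and (610,430). It's partly in shadow, so I'll compute its pose from the corners.

```bash
cat >> h.py <<'E'
def front(c,o,k):
    "pose from front corners (upper=-y, lower=+y) given as crop px; checked by width"
    w=toworld("top",np.array(o)+(np.array(c)+.5)/k-.5,.01)[:,:2]
    e=w[1]-w[0];L=np.linalg.norm(e);a=np.arctan2(e[1],e[0])-np.pi/2
    pc=w[:2].mean(0)-.06*np.array([np.cos(a),np.sin(a)])
    print("width",L,"jig pose",*injig(pc,a))
E
python3 - <<'E'
from h import *
front([[500,217],[440,353]],[180,110],3.6)
e=toworld("top",np.array([180,110])+(np.array([[610,430],[440,353],[500,217],[615,268]])+.5)/3.6-.5,.01)[:,:2]
for i in(0,2):
    d=e[1]-e[0] if i==0 else e[2]-e[3]; print(np.arctan2(d[1],d[0])-JA)
E
```

```text
width 0.09919917736571825 jig pose [-0.25512765 -0.02974902] -0.17508937638311828
-0.17111283636216146
-0.16784783407480441
```

By these numbers the plate hasn't moved, yet the TCP reads 45 mm from its centre. That doesn't fit, so I'll check with both cameras in one picture.

```bash
python3 -m inch '0 0 0 0 0 0 60'
python3 - <<'E'
from h import *
a=imaging.grab_frame("top")["image"];b=imaging.grab_frame("side")["image"]
s=status.state();print(s['tcp_pos'],s['contact_force'])
for n,i in(("top",a),("side",b)):
    print(n,topix(n,s['tcp_pos']))
    R=np.array(s['orientation']);p=np.array(s['tcp_pos'])
    for k in(-1,1):print(topix(n,p+R@[0,k*.0276,0]))
A=cv2.resize(a[140:240,290:390],(400,400),interpolation=cv2.INTER_CUBIC)
B=cv2.resize(b[220:320,200:300],(400,400),interpolation=cv2.INTER_CUBIC)
cv2.imwrite("pics/c3.png",np.hstack([A,B]))
E
```

```text
time_s: 4.4
tcp_pos: [0.5336, -0.2137, 0.0047]
orientation: [[0.155, 0.988, -0.0], [0.988, -0.155, -0.0], [-0.0, -0.0, -1.0]]
contact_force: [-0.2, -0.1, -1.2]
width: 0.0549
grasp_force: 0.0
[ 0.53362041 -0.21373459  0.00467641] [ 0.44223453  0.69806213 -0.45612704]
top [[352.29879644 202.08982657]]
[[350.64191772 213.56807473]]
[[353.93876355 190.72873583]]
side [[251.6039941  276.96365206]]
[[239.96146617 276.75400891]]
[[263.25513523 277.17345031]]
```

View pics/c3.png

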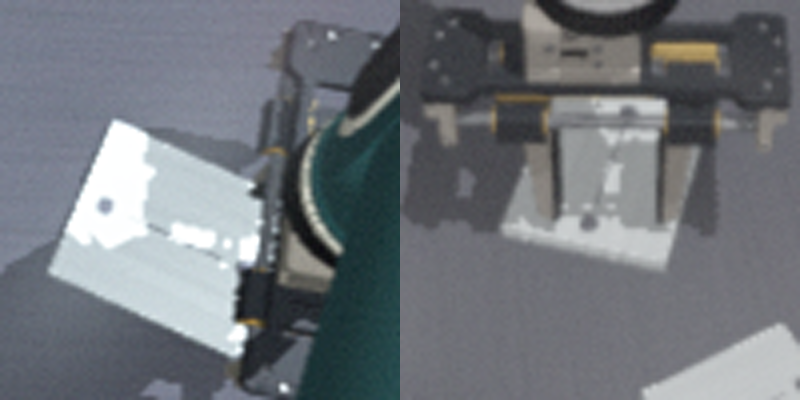

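The fingers really are above the plate: the tips in the right panel are at (548,220) and (668,222), over its top face. So the true tip height is more than 10 mm when the reading says 4.7 mm, and the plate is undisturbed. I'll lift, retreat behind it, and find the bench by touch.

```bash
python3 -m inch '0 0 -0.02 0 0 0 60;0 0 -0.03 0 0 0 60;0 0 -0.03 0 0 0 60;0 0 -0.03 0 0 0 60'; python3 -c "
from h import *
rows([(.502,-.2555,.03,1.174),(.502,-.2555,.006,1.174)])"
```

```text
time_s: 4.9
tcp_pos: [0.5339, -0.2134, 0.0347]
orientation: [[0.155, 0.988, 0.0], [0.988, -0.155, 0.0], [0.0, 0.0, -1.0]]
contact_force: [-0.1, 0.4, -0.5]
width: 0.0551
grasp_force: 0.0
-0.0465 -0.0250 0.0047 0 0 0.2416
-0.0465 -0.0250 0.0287 0 0 0.2416
```

```bash
python3 -m inch '-0.02 -0.01 0 0 0 0.1 60;-0.046 -0.025 0 0 0 0.24 60;-0.046 -0.025 0 0 0 0.24 60;-0.046 -0.025 0.01 0 0 0.24 60;-0.046 -0.025 0.02 0 0 0.24 60;-0.046 -0.025 0.026 0 0 0.24 60;-0.046 -0.025 0.028 0 0 0.24 60;-0.046 -0.025 0.03 0 0 0.24 60;-0.046 -0.025 0.03 0 0 0.24 60;-0.046 -0.025 0.03 0 0 0.24 60'
for i in 1; do python3 -m inch '0 0 0.001 0 0 0 60;0 0 0.002 0 0 0 60;0 0 0.002 0 0 0 60'; done
```

```text
time_s: 5.9
tcp_pos: [0.5023, -0.255, 0.0049]
orientation: [[0.385, 0.923, 0.0], [0.923, -0.385, -0.0], [0.0, 0.0, -1.0]]
contact_force: [0.5, -0.4, -1.2]
width: 0.0547
grasp_force: 0.0
time_s: 6.2
tcp_pos: [0.5021, -0.255, 0.0027]
orientation: [[0.385, 0.923, 0.0], [0.923, -0.385, 0.0], [0.0, 0.0, -1.0]]
contact_force: [-0.7, -0.2, 0.2]
width: 0.0551
grasp_force: 0.0
```

```bash
python3 -m inch '0 0 0.001 0 0 0 60;0 0 0.002 0 0 0 60;0 0 0.002 0 0 0 60'; python3 -m inch '0 0 0.001 0 0 0 60;0 0 0.002 0 0 0 60;0 0 0.002 0 0 0 60'
```

```text
time_s: 6.5
tcp_pos: [0.502, -0.2549, 0.0005]
orientation: [[0.385, 0.923, -0.0], [0.923, -0.385, 0.0], [0.0, -0.0, -1.0]]
contact_force: [-0.4, -0.1, 0.5]
width: 0.055
grasp_force: 0.0
time_s: 6.8
tcp_pos: [0.502, -0.2549, -0.0015]
orientation: [[0.385, 0.923, -0.0], [0.923, -0.385, 0.0], [0.0, -0.0, -1.0]]
contact_force: [-0.4, 0.1, 0.2]
width: 0.055
grasp_force: 0.0
```

Still no contact at a reading of -1.5 mm, so the reading does have an offset. I'll continue in 1–2 mm steps.

```bash
for i in 1; do python3 -m inch '0 0 0.001 0 0 0 60;0 0 0.002 0 0 0 60;0 0 0.002 0 0 0 60' | sed -n '2p;4p'; done; python3 -m inch '0 0 0.001 0 0 0 60;0 0 0.0015 0 0 0 60;0 0 0.0015 0 0 0 60'| sed -n '2p;4p'
```

```text
tcp_pos: [0.502, -0.2549, -0.0034]
contact_force: [-0.6, -0.3, -0.7]
tcp_pos: [0.5021, -0.2549, -0.0049]
contact_force: [1.3, 0.6, 0.7]
```

```bash
python3 -c "
from rig import status
s=status.state();print(s['tcp_pos'],s['contact_force'],s['tau'])"
```

```text
[ 0.50206361 -0.25494903 -0.00487837] [1.30521794 0.60430602 0.70384956] [ 9.24900931e-03 -4.85216975e+01  7.14362651e+00 -1.49113503e+01
 -3.49318888e-02  3.72159330e-02  3.36325371e-03]
```

```bash
for i in 1; do python3 -m inch '0 0 0.0005 0 0 0 60;0 0 0.001 0 0 0 60;0 0 0.001 0 0 0 60' | sed -n '2p;4p'; done; python3 -m inch '0 0 0.0005 0 0 0 60;0 0 0.001 0 0 0 60;0 0 0.001 0 0 0 60'| sed -n '2p;4p'
```

```text
tcp_pos: [0.502, -0.2549, -0.0059]
contact_force: [0.1, -0.8, 0.5]
tcp_pos: [0.502, -0.255, -0.0069]
contact_force: [-0.7, -0.6, 0.3]
```

```bash
python3 -m inch '0 0 0.0005 0 0 0 60;0 0 0.001 0 0 0 60;0 0 0.001 0 0 0 60' | sed -n '2p;4p'
python3 - <<'E'
from h import *
b=imaging.grab_frame("side")["image"];s=status.state()
R=np.array(s['orientation']);p=np.array(s['tcp_pos'])
for z in(-.007,0,.01,.02):
  print(z,topix("side",np.r_[p[:2],z]+R@[0,-.0366,0]).round(1),topix("side",np.r_[p[:2],z]+R@[0,.0366,0]).round(1))
cv2.imwrite("pics/c4.png",cv2.resize(b[220:320,190:310],None,fx=6,fy=6,interpolation=cv2.INTER_CUBIC))
E
```

```text
tcp_pos: [0.502, -0.255, -0.0079]
contact_force: [0.6, -0.2, -0.0]
-0.007 [[225.1 292.8]] [[255.7 299.9]]
0 [[224.9 291. ]] [[255.7 298.1]]
0.01 [[224.7 288.4]] [[255.7 295.5]]
0.02 [[224.4 285.8]] [[255.7 292.9]]
```

View pics/c4.png

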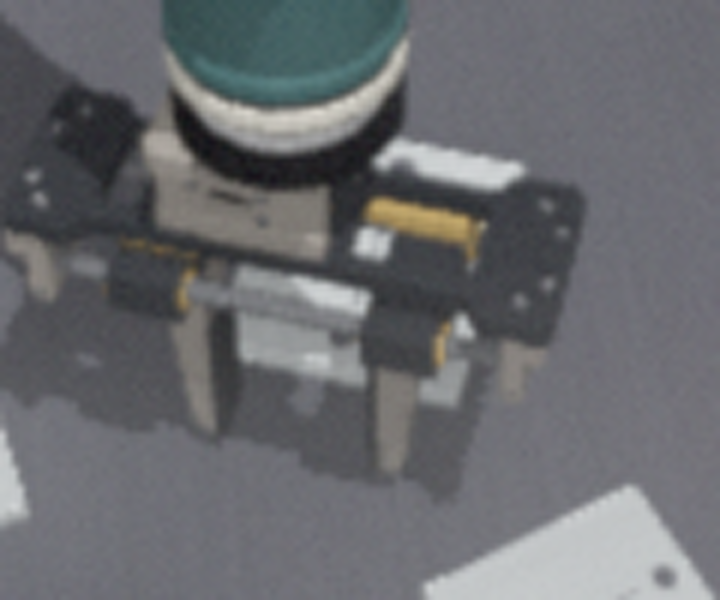

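The fingertips show at crop (205,432) and (390,473), behind the plate's rear edge. They look 5–10 mm above the bench, so I'll keep going down until they touch.

```bash
python3 -m inch '0 0 0.0005 0 0 0 60;0 0 0.001 0 0 0 60;0 0 0.001 0 0 0 60' | sed -n '2p;4p'; python3 -m inch '0 0 0.0005 0 0 0 60;0 0 0.001 0 0 0 60;0 0 0.001 0 0 0 60' | sed -n '2p;4p'
```

```text
tcp_pos: [0.5021, -0.255, -0.0089]
contact_force: [-0.9, 0.9, 0.3]
tcp_pos: [0.5021, -0.255, -0.0099]
contact_force: [-0.5, 0.2, -0.1]
```

```bash
python3 -m inch '0 0 0.0005 0 0 0 60;0 0 0.001 0 0 0 60;0 0 0.001 0 0 0 60' | sed -n '2p;4p'; python3 -m inch '0 0 0.0005 0 0 0 60;0 0 0.001 0 0 0 60;0 0 0.001 0 0 0 60' | sed -n '2p;4p'
```

```text
tcp_pos: [0.5021, -0.255, -0.0109]
contact_force: [-0.3, -0.0, -0.2]
tcp_pos: [0.5021, -0.2549, -0.0119]
contact_force: [-0.7, 0.3, 1.2]
```

```bash
python3 -m inch '0 0 0.0005 0 0 0 60;0 0 0.001 0 0 0 60;0 0 0.001 0 0 0 60' | sed -n '2p;4p'; python3 -m inch '0 0 0.0003 0 0 0 60;0 0 0.0005 0 0 0 60;0 0 0.0005 0 0 0 60' | sed -n '2p;4p'
```

```text
tcp_pos: [0.502, -0.255, -0.0129]
contact_force: [-0.2, 0.5, 0.7]
tcp_pos: [0.5021, -0.255, -0.0133]
contact_force: [0.2, 0.3, -0.1]
```

```bash
python3 -m inch '0 0 0.0005 0 0 0 60;0 0 0.001 0 0 0 60;0 0 0.001 0 0 0 60' | sed -n '2p;4p'; python3 -m inch '0 0 0.0005 0 0 0 60;0 0 0.001 0 0 0 60;0 0 0.001 0 0 0 60' | sed -n '2p;4p'
```

```text
tcp_pos: [0.502, -0.255, -0.0144]
contact_force: [-0.2, 0.6, -0.4]
tcp_pos: [0.5021, -0.255, -0.0154]
contact_force: [0.3, 0.5, -0.8]
```

Using the finger's near bottom edge in the image, the offset is about 17 mm, so the tips are now about 2 mm up, which is right for pushing. I'll approach gently and watch the force.

```bash
python3 -m inch '0.006 0 0 0 0 0 60;0.012 0 0 0 0 0 60;0.016 0 0 0 0 0 60;0.018 0 0 0 0 0 60;0.02 0 0 0 0 0 60;0.022 0 0 0 0 0 60;0.024 0 0 0 0 0 60' | sed -n '2p;4p'; python3 -m inch '0.002 0 0 0 0 0 60;0.004 0 0 0 0 0 60;0.006 0 0 0 0 0 60'| sed -n '2p;4p'
cat >> h.py <<'E'
from scipy.interpolate import CubicHermiteSpline as H
def path(p0,a0,xe,n0,n,step,back=.07,z=-.0148):
    "plate-centre spline from jig pose p0,a0 to (xe,0,0), prints tool rows every step"
    h=H([p0[0],xe],[p0[1],0],[np.tan(a0),0]);D=h.derivative();P=[]
    for x in p0[0]+step*np.arange(n0,n0+n):
        y,t=(h(x),D(x)) if x<xe else (0,0)
        a=np.arctan(t);c=np.array([x,y])-back*np.array([np.cos(a),np.sin(a)])
        P.append((*(rot(JA)@c+JIG),z,a+JA))
    rows(P)
E
python3 - <<'E'
from h import *
a=imaging.grab_frame("top")["image"]
path((-.2547,-.030),-.169,-.095,0,10,.01)
g=cv2.cvtColor(a,6)
c=np.array([[319,170.0],[302,208]],np.float32);r=cv2.cornerSubPix(g,c.reshape(-1,1,2),(5,5),(-1,-1),(3,30,.01)).reshape(-1,2)
o=cv2.cornerSubPix(cv2.imread("pics/top0.png",0),c.reshape(-1,1,2).copy(),(5,5),(-1,-1),(3,30,.01)).reshape(-1,2)
print(r,o);front(r,[0,0],1);front(o,[0,0],1)
E
```

```text
tcp_pos: [0.5113, -0.233, -0.0153]
contact_force: [-0.8, -1.1, 0.4]
tcp_pos: [0.5135, -0.2276, -0.0153]
contact_force: [-0.7, -0.9, 0.7]
-0.0060 -0.0000 -0.0005 0 0 0.0019
0.0044 0.0068 -0.0005 0 0 -0.1035
0.0153 0.0118 -0.0005 0 0 -0.1974
0.0264 0.0149 -0.0005 0 0 -0.2781
0.0374 0.0163 -0.0005 0 0 -0.3450
0.0483 0.0160 -0.0005 0 0 -0.3982
0.0589 0.0144 -0.0005 0 0 -0.4382
0.0691 0.0116 -0.0005 0 0 -0.4656
0.0789 0.0077 -0.0005 0 0 -0.4810
0.0883 0.0031 -0.0005 0 0 -0.4847
[[315.71417 168.4334 ]
 [298.94977 206.5491 ]] [[318.19516 169.50824]
 [301.3666  207.45479]]
width 0.10007350601211053 jig pose [-0.24789859 -0.03121149] -0.17266615154316067
width 0.09974606719980726 jig pose [-0.25399022 -0.03015562] -0.176752303375745
```

Contact is confirmed: the plate moved 6 mm straight ahead, and the fingers sit 10 mm behind its edge as planned. Now the S-curve.

```bash
python3 -c "
from h import *
path((-.2485,-.0312),-.171,-.09,1,10,.006)"
```

```text
0.0065 0.0045 -0.0005 0 0 -0.0632
0.0129 0.0083 -0.0005 0 0 -0.1264
0.0195 0.0115 -0.0005 0 0 -0.1851
0.0261 0.0139 -0.0005 0 0 -0.2388
0.0328 0.0156 -0.0005 0 0 -0.2873
0.0395 0.0166 -0.0005 0 0 -0.3304
0.0462 0.0170 -0.0005 0 0 -0.3684
0.0527 0.0168 -0.0005 0 0 -0.4011
0.0592 0.0161 -0.0005 0 0 -0.4288
0.0655 0.0149 -0.0005 0 0 -0.4516
```

```bash
python3 -m inch '0.006 0.0045 -0.0005 0 0 -0.063 60;0.013 0.0085 -0.0005 0 0 -0.126 60;0.0195 0.0115 -0.0005 0 0 -0.185 60;0.026 0.014 -0.0005 0 0 -0.239 60;0.033 0.0155 -0.0005 0 0 -0.287 60;0.0395 0.0165 -0.0005 0 0 -0.33 60;0.0395 0.0165 -0.0005 0 0 -0.33 60' | sed -n '2p;4p'
cat >> h.py <<'E'
def track(guess,win=5):
    a=imaging.grab_frame("top")["image"];g=cv2.cvtColor(a,6)
    D=np.array(guess[0])+.06*np.array([np.cos(guess[1]),np.sin(guess[1])])
    l=.05*np.array([-np.sin(guess[1]),np.cos(guess[1])])
    W=[rot(JA)@q+JIG for q in(D-l,D+l)]
    c=topix("top",np.c_[W,[.01,.01]]).astype(np.float32)
    r=cv2.cornerSubPix(g,c.reshape(-1,1,2).copy(),(win,win),(-1,-1),(3,30,.01)).reshape(-1,2)
    print("guess",c.round(1).tolist(),"found",r.round(1).tolist());front(r,[0,0],1)
    s=status.state();print("tool",*injig(s['tcp_pos'][:2],np.arctan2(s['orientation'][1][0],s['orientation'][0][0])))
    return a
E
python3 -c "
from h import *
s=status.state();p,a=injig(s['tcp_pos'][:2],np.arctan2(s['orientation'][1][0],s['orientation'][0][0]))
track((p+.07*np.array([np.cos(a),np.sin(a)]),a),7)"
```

```text
tcp_pos: [0.5447, -0.1959, -0.0148]
contact_force: [-0.3, 0.4, -0.1]
guess [[291.79998779296875, 170.89999389648438], [288.6000061035156, 212.89999389648438]] found [[290.3999938964844, 170.8000030517578], [287.6000061035156, 212.5]]
width 0.09913593205619604 jig pose [-0.20839657 -0.03135644] 0.17515457164461878
tool [-0.2808996 -0.0420072] 0.16336833215988578
```

The plate follows the tool well. It's now at (-0.208, -0.031), yaw +0.17. I'll replan from there.

```bash
python3 -c "
from h import *
path((-.211,-.0318),.168,-.09,1,10,.008)"
```

```text
0.0089 0.0050 -0.0000 0 0 -0.0573
0.0173 0.0074 -0.0000 0 0 -0.1001
0.0259 0.0087 0.0000 0 0 -0.1334
0.0344 0.0092 0.0000 0 0 -0.1576
0.0430 0.0088 0.0000 0 0 -0.1732
0.0514 0.0078 0.0000 0 0 -0.1804
0.0597 0.0062 0.0000 0 0 -0.1792
0.0680 0.0041 0.0000 0 0 -0.1698
0.0761 0.0015 0.0000 0 0 -0.1518
0.0842 -0.0015 0.0000 0 0 -0.1251
```

```bash
python3 -m inch '0.009 0.004 0 0 0 -0.057 60;0.0175 0.0075 0 0 0 -0.1 60;0.026 0.0085 0 0 0 -0.133 60;0.0345 0.009 0 0 0 -0.158 60;0.043 0.009 0 0 0 -0.173 60;0.0515 0.008 0 0 0 -0.18 60;0.0595 0.006 0 0 0 -0.179 60;0.068 0.004 0 0 0 -0.17 60;0.068 0.004 0 0 0 -0.17 60' | sed -n '2p;4p'
python3 -c "
from h import *
s=status.state();p,a=injig(s['tcp_pos'][:2],np.arctan2(s['orientation'][1][0],s['orientation'][0][0]))
track((p+.071*np.array([np.cos(a),np.sin(a)]),a),5)"
```

```text
tcp_pos: [0.5522, -0.1276, -0.0149]
contact_force: [0.6, 0.3, -0.2]
guess [[259.0, 176.0], [262.5, 218.3000030517578]] found [[258.3999938964844, 175.10000610351562], [261.6000061035156, 217.5]]
width 0.10008628821268503 jig pose [-0.14294477 -0.01212703] -5.953034351322353
tool [-0.21280509 -0.03439409] 0.3338742998278017
```

```bash
python3 -c "
from h import *
path((-.143,-.0121),.332,-.09,1,10,.006)"
```

```text
0.0096 0.0014 -0.0000 0 0 0.0067
0.0159 0.0006 -0.0000 0 0 0.0192
0.0223 -0.0007 -0.0000 0 0 0.0397
0.0286 -0.0024 -0.0000 0 0 0.0685
0.0350 -0.0044 -0.0000 0 0 0.1059
0.0415 -0.0069 -0.0000 0 0 0.1522
0.0482 -0.0096 0.0000 0 0 0.2078
0.0551 -0.0126 0.0000 0 0 0.2728
0.0621 -0.0149 0.0000 0 0 0.3339
0.0678 -0.0129 0.0000 0 0 0.3339
```

```bash
python3 -m inch '0.006 0.001 0 0 0 0.004 60;0.013 0.001 0 0 0 0.013 60;0.019 0 0 0 0 0.03 60;0.0255 -0.0015 0 0 0 0.054 60;0.032 -0.0035 0 0 0 0.087 60;0.038 -0.0055 0 0 0 0.13 60;0.0415 -0.007 0 0 0 0.152 60;0.0415 -0.007 0 0 0 0.152 60' | sed -n '2p;4p'
python3 -c "
from h import *
s=status.state();p,a=injig(s['tcp_pos'][:2],np.arctan2(s['orientation'][1][0],s['orientation'][0][0]))
track((p+.07*np.array([np.cos(a),np.sin(a)]),a),4)"
```

```text
tcp_pos: [0.5409, -0.088, -0.0148]
contact_force: [0.3, 0.3, -0.3]
guess [[245.8000030517578, 171.89999389648438], [242.39999389648438, 214.10000610351562]] found [[245.1999969482422, 171.39999389648438], [241.3000030517578, 213.5]]
width 0.09982032231584557 jig pose [-0.10521336 -0.00161835] 0.16974900564202633
tool [-0.17629084 -0.0143291 ] 0.18163615238150776
```

```bash
python3 -c "
from h import *
path((-.1055,-.0017),.172,-.084,1,10,.005)"
```

```text
0.0071 -0.0035 -0.0001 0 0 0.0573
0.0123 -0.0061 -0.0000 0 0 0.1005
0.0176 -0.0082 -0.0000 0 0 0.1390
0.0229 -0.0097 -0.0000 0 0 0.1725
0.0280 -0.0094 -0.0000 0 0 0.1816
0.0329 -0.0085 -0.0000 0 0 0.1816
0.0378 -0.0076 -0.0000 0 0 0.1816
0.0427 -0.0067 -0.0000 0 0 0.1816
0.0476 -0.0058 -0.0000 0 0 0.1816
0.0525 -0.0049 -0.0000 0 0 0.1816
```

```bash
python3 -m inch '0.004 -0.002 0 0 0 0.03 60;0.007 -0.0035 0 0 0 0.057 60;0.012 -0.006 0 0 0 0.1 60;0.0175 -0.008 0 0 0 0.139 60;0.023 -0.0095 0 0 0 0.172 60;0.028 -0.0095 0 0 0 0.18 60;0.028 -0.0095 0 0 0 0.18 60' | sed -n '2p;4p'
python3 - <<'E'
from h import *
s=status.state();p,a=injig(s['tcp_pos'][:2],np.arctan2(s['orientation'][1][0],s['orientation'][0][0]));print(p,a)
im=imaging.grab_frame("top")["image"]
cv2.imwrite("pics/t5.png",cv2.resize(im[140:235,185:325],None,fx=5,fy=5,interpolation=cv2.INTER_CUBIC))
E
```

```text
tcp_pos: [0.533, -0.0598, -0.0148]
contact_force: [1.1, -0.2, -0.1]
[-1.50409327e-01 -1.48603530e-04] 0.001514846120430402
```

View pics/t5.png

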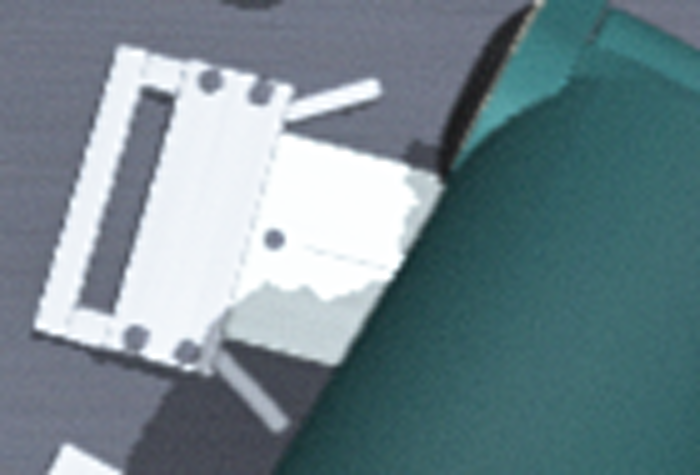

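The plate's front corners at (285,132) and (225,338) sit evenly between the wall roots at (288,122) and (213,345), square to the bridge. Now I'll push straight in.

```bash
python3 -m inch '0.005 0 0 0 0 0 60;0.01 0 0 0 0 0 60;0.015 0 0 0 0 0 60;0.02 0 0 0 0 0 60;0.025 0 0 0 0 0 60;0.03 0 0 0 0 0 60;0.03 0 0 0 0 0 60' | sed -n '2p;4p'
python3 -m inch '0.005 0 0 0 0 0 60;0.01 0 0 0 0 0 60;0.015 0 0 0 0 0 60;0.02 0 0 0 0 0 60;0.025 0 0 0 0 0 60;0.025 0 0 0 0 0 60;0.025 0 0 0 0 0 60' | sed -n '2p;4p'
python3 -c "
from h import *
s=status.state();print(injig(s['tcp_pos'][:2],np.arctan2(s['orientation'][1][0],s['orientation'][0][0])))"
```

```text
tcp_pos: [0.54, -0.0301, -0.0149]
contact_force: [0.0, 0.4, 0.0]
tcp_pos: [0.5455, -0.0063, -0.0148]
contact_force: [0.2, -0.1, -0.2]
(array([-0.09552252, -0.0002832 ]), np.float64(0.0013932802303244785))
```

Now fine 2 mm steps until the stop resists.

```bash
python3 -m inch '0.002 0 0 0 0 0 60;0.004 0 0 0 0 0 60;0.006 0 0 0 0 0 60;0.007 0 0 0 0 0 60;0.007 0 0 0 0 0 60' | sed -n '2p;4p'; python3 -m inch '0.001 0 0 0 0 0 60;0.002 0 0 0 0 0 60;0.002 0 0 0 0 0 60' | sed -n '2p;4p';python3 -m inch '0.001 0 0 0 0 0 60;0.0015 0 0 0 0 0 60;0.0015 0 0 0 0 0 60' | sed -n '2p;4p'
```

```text
tcp_pos: [0.547, -0.0002, -0.0148]
contact_force: [-0.8, -1.4, -0.2]
tcp_pos: [0.5475, 0.0019, -0.0148]
contact_force: [-0.1, -2.1, 0.7]
tcp_pos: [0.5478, 0.0033, -0.0148]
contact_force: [-0.1, -1.3, 0.8]
```

```bash
python3 -m inch '0.001 0 0 0 0 0 60;0.0015 0 0 0 0 0 60;0.0015 0 0 0 0 0 60' | sed -n '2p;4p';python3 -m inch '0.001 0 0 0 0 0 60;0.0015 0 0 0 0 0 60;0.0015 0 0 0 0 0 60' | sed -n '2p;4p'
```

```text
tcp_pos: [0.5478, 0.0035, -0.0148]
contact_force: [-0.7, -5.1, 0.8]
tcp_pos: [0.5478, 0.0037, -0.0148]
contact_force: [-1.7, -6.5, 2.8]
```

It stalls with the force rising, so it's at the stop. I'll press a bit more to seat it square, then check.

```bash
python3 -m inch '0.001 0 0 0 0 0 60;0.002 0 0 0 0 0 60;0.003 0 0 0 0 0 60;0.003 0 0 0 0 0 60;0.003 0 0 0 0 0 60' | sed -n '2p;4p'
python3 - <<'E'
from h import *
s=status.state();print(injig(s['tcp_pos'][:2],np.arctan2(s['orientation'][1][0],s['orientation'][0][0])))
E
```

```text
tcp_pos: [0.5476, 0.0041, -0.0149]
contact_force: [-4.1, -12.0, 3.5]
(array([-8.49124547e-02,  4.85578490e-05]), np.float64(-0.0024339507442485697))
```

The TCP is at x = -84.9 mm, which is exactly home (-85 mm). I'll back away, then lift and check from above.

```bash
python3 -m inch '-0.005 0 0 0 0 0 60;-0.015 0 0 0 0 0 60;-0.03 0 0 0 0 0 60;-0.045 0 0 0 0 0 60;-0.055 0 0 0 0 0 60;-0.055 0 -0.02 0 0 0 60;-0.06 0 -0.06 0 0 0 60;-0.07 0 -0.1 0 0 0 60;-0.1 0 -0.13 0 0 0 60;-0.14 0 -0.15 0 0 0 60' | sed -n '2p;4p'
python3 -m inch '-0.05 0.05 0 0 0 0 60;-0.1 0.08 0 0 0 0 60;-0.13 0.08 0 0 0 0 60;-0.13 0.08 0 0 0 0 60;-0.13 0.08 0 0 0 0 60' | sed -n '2p;4p'
python3 - <<'E'
from h import *
im=imaging.grab_frame("top")["image"]
cv2.imwrite("pics/t6.png",cv2.resize(im[100:260,110:310],None,fx=3.75,fy=3.75,interpolation=cv2.INTER_CUBIC))
E
```

```text
tcp_pos: [0.5187, -0.1272, 0.1375]
contact_force: [0.5, -0.7, -0.3]
tcp_pos: [0.5649, -0.2748, 0.1349]
contact_force: [-0.8, 1.0, -0.2]
```

View pics/t6.png

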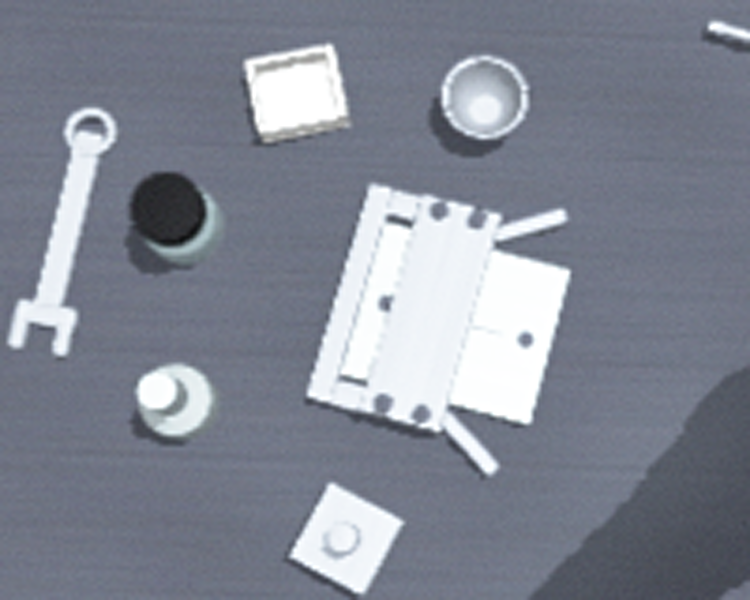

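The plate fills the gap right up to the stop bar (white at (375,305), no dark strip). Its rear corners are at (570,267) and (532,424), and the bystanders haven't moved. I'll run one numeric check, then hand in.

Run:
```python
from h import *
w=toworld("top",np.array([110,100])+(np.array([[570,267],[532,424]])+.5)/3.75-.5,.01)[:,:2]
e=w[1]-w[0];a=np.arctan2(e[1],e[0])-np.pi/2
print(injig(w.mean(0)+.06*np.array([np.cos(a),np.sin(a)]),a),np.linalg.norm(e))
from rig import ticket
print(ticket.sign_off())
```

```text
(array([-0.0158778 ,  0.00019965]), np.float64(0.02117230858160024)) 0.10194542977255142
the job is handed in; nothing more can be done
None
```

The plate is home against the stop bar: my last camera check put its centre at x ≈ -15.9 mm, y ≈ 0.2 mm, yaw ≈ 0.02 rad in the jig's frame, with the arm backed away, nothing else on the bench visibly moved, and the job handed in (no verdict returned).

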